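Set out a spotted sample plate for pick-up

ROBOT

A 7-joint arm with a two-finger parallel gripper is mounted at the origin on a cart in front of the work surface, level with it; the furniture and walls round the work are solid. World frame = base frame: x ahead of the robot, y to its left, z up, the work surface at z = 0. Lengths are in m, angles in degrees, forces in N, time in s.
With the tool pointing down it reaches from about 0.425 to 0.95 m from the base axis. Payload 16.7 kg.
Tool frame: the origin (TCP) lies between the finger pads; the fingertips stand ahead of it and the grasp point (between the pads) lies 5 mm behind it (env.nose_length is the z of the fingertips in the tool frame, in m); z points along the fingers, y is the line along which they close (so a half turn about z gives the same grasp; the last joint's range is limited). The gripper opens to 94 mm and grips with 3 to 60 N. Pads are 16 mm wide; open, the fingers measure 119 mm over their backs; the gripper's body (75 mm by 177 mm) begins 78 mm behind the grasp point.
Start: joints at [62.481, 24.414, 4.234, 92.017, -1.954, 63.644, -3.845], TCP at [0.219, -0.638, 0.219] pointing down, gripper open.
Joint ranges: [-163.25, 163.25], [-28.42, 122.38], [-70.27, 78.77], [12.13, 141.07], [-58.53, 238.53], [9.26, 117.41], [-156.51, 156.51]. Speed limits (degrees/s): [108.29, 108.29, 136.94, 136.94, 172.46, 172.46, 172.46].

INTERFACE

Orientations are given as a 3x3 rotation matrix whose columns are the frame's x, y, z axes.
In Python, from rig import env gives the robot as it stands.
- The arm moves only by the tool move_arm, never from a script. Its argument "motion" is a list of rows, each a list of 7 numbers: the opening in per cent of the stroke, from 0 (shut) to 100 (fully open), then the shift along the tool's x, y, z in cm, then the turn, a rotation vector about the tool's x, y, z in rad. In form: [[gripper, x, y, z, ax, ay, az], ...]. A call has 1 to 5 rows; each row is the pose to reach, as a shift and turn from the pose commanded when the call began, along the tool's axes at that moment; what a row does not reach only later rows make up. A row lasts 1/8 s, in which the tool goes at most 62.5 mm and 10.7 degrees, less where a joint would pass 70% of its speed; a pose out of reach is approached as far as the arm can. A call with a gripper value outside its range is refused whole. The fingers move at their own pace and stop on an object; the grip force is fixed at half the most. Time passes only in rows, so rows that repeat a pose let the fingers close. It gives the time, the measured TCP pose, the force, the opening and the grip force at its end, in the units of the state.
- env.get_state(): the state, without advancing time (a new reading comes with each control period).
- env.grab_frame(name): name is "scene" or "top" or "wrist"; returns a dict with "color" (420x560x3 uint8, red, green, blue), "vertical_fov" (degrees; the focal length in pixels is half the picture's height over the tangent of half this angle, whatever the lens; pixels are square), "cx", "cy" (the principal point, pixels), "R" (3x3) and "t" (3): a world point X has camera coordinates R X + t. Camera axes: x right, y down, z forward; pixel columns grow to the right and rows downward; lengths in m; the calibration is good to about 2 mm. A picture is of the moment at which its call begins. There is no depth.
- env.sign_off(): hands the job in; it is judged then, once.
The state is a dict: "time": time; "joints": joint angles; "dq": joint speeds; "joint_torque": joint torques, N m; "position": TCP position; "orientation": TCP orientation; "force": force on the tool from outside, world axes, zero at the start; "moment": the same for the moment, N m; "finger_gap": finger opening in m; "grip_force": force on a finger pad.
Only numpy, scipy, OpenCV 4.12 (cv2) and the standard library are available. Lean on these libraries where they do the work, as an engineer would, in place of code of your own. Each camera call takes 0.05 s, during which the arm holds its last target. There are 200 camera calls.

TASK

The steel sample plate lies in the blue spotting block, held in by the turn catch on the block's front face. With the fingertips, turn the catch fully down to the robot's left, then push the plate from its rear edge along the guide rails until its plain front margin sticks out over the front lip by about 25 mm with all the spots still over the block, so that a colleague can take it by its edge, and leave it lying flat there. Do not pick anything up, touch the plate nowhere but at its rear edge, and leave the vials and the syringe beside the block alone.

Things in the scene. Friction and masses are not known exactly. Their poses are not given: they have to be found in the camera images.
- block: blue aluminium spotting block, fixed, 150 (x) by 114 (y) mm, deck 55 mm above the bench. Origin: centre of its underside; x points from the front face (robot's side, x = -75 mm) to the rear end (+75 mm), y left, z up. Black guide rails on the deck along x at |y| = 42 to 57 mm rise 9 mm above it
- lip (a point): middle of the front lip of the block at deck height (55 mm above the bench); axes as the block's
- slot (a point): middle of the floor of the thumb slot in the deck, at the block's open rear end (x = +75 mm), 40 mm above the bench. The slot is 46 mm wide and 15 mm deep and runs from there 80 mm forward, under the plate's rear edge, so that fingertips can reach lower than the plate behind it; axes as the block's
- catch (a joint): turn catch on the block's front face: steel bar 13 mm wide, 6 thick, turning in the plane of that face about a screw at mid-width, 37 mm above the bench. 0 = upright, its end 24 mm above the deck, in front of the plate; grows to 1.57 rad = level to the left (block's +y) against a stop, below the deck. Starts at 0 to 0.3; about 1.2 N at the peg turns it, and it stays where left
- peg (a point): centre of the black thumb peg of the catch, 11 mm in diameter and 18 mm long, standing forward (block's -x) from the bar's end; 36 mm from the catch's screw, its centre 19 mm in front of the block's front face
- plate: thin steel sample plate, loose, 110 (x) by 80 (y) by 6 mm, about 0.36 kg, flat on the deck between the rails (about 2 mm play each side). Origin: centre of its underside; x points to its rear edge. Round spots cover its face except a plain 30 mm margin at the front, bounded by an engraved line. It starts 6 to 28 mm behind the lip
- plate_front (a point): middle of the plate's front edge, half-way up its thickness (55 mm from the plate's origin along -x)
- plate_rear (a point): middle of the plate's rear edge, half-way up its thickness
- hs_vial_1: glass vial with white cap, 23 mm in diameter, 74 mm tall, standing beside the block; bystander. Origin at the centre of its foot
- hs_vial_3: glass vial with white cap and amber filling, 23 mm in diameter, 74 mm tall, standing beside the block; bystander. Origin at the centre of its foot
- microsyringe: glass syringe, 212 mm long, 31 mm wide and 16 mm high, lying beside the block on the other side from the vials; bystander. Origin at the centre of its underside
There are look-alikes about, which are no part of the job. There is more than one size of the plate; the one meant has the size given above.

How it is judged:
By the outcome, as a careful person would: the job done as asked, in the order asked, and still so for the second after the job is handed in, with the robot touching nothing.
It also fails if it takes over 64 s, if anything falls off the work surface, if the arm or the gripper's body presses on something with over 40 N, if the wrist force passes 120 N, or if a joint passes its speed limit or range.

## Working session

There is one attempt and no reset: what is moved stays moved. The work goes in short steps, Python scripts to look and compute and a tool call to move; the robot and the scene stay as the last step left them, time stands still between calls to the robot, and variables do not carry over. Pictures are saved under pics/ and viewed, at most 10 in all, crops included, and the job is handed in when it is done.

Besides the shell and the picture viewer there is one more tool, called after "Request:" as name(argument=value, ...), one argument or row to a line, values as JSON. move_arm: Moves the arm, as the interface text tells. Its arguments: {"type":"object","properties":{"motion":{"type":"array","items":{"type":"array","items":{"type":"number"}}}},"required":["motion"]}

```bash
mkdir -p pics; ls; python3 - <<'E'
from rig import env
import cv2,numpy as np,pickle
s=env.get_state();print({k:np.round(v,3).tolist() for k,v in s.items()}, env.nose_length)
for n in ["scene","top"]:
    f=env.grab_frame(n);cv2.imwrite(f"pics/{n}0.png",f["color"][:,:,::-1]);pickle.dump(f,open(f"{n}0.pkl","wb"))
    print(n,f["vertical_fov"],f["cx"],f["cy"],-f["R"].T@f["t"],np.round(f["R"],3).tolist())
E
```

```text
pics
{'time': 0.0, 'joints': [62.48, 24.449, 4.231, 92.052, -1.954, 63.644, -3.844], 'dq': [0.014, -0.118, -0.086, -0.022, -0.052, 0.034, 0.066], 'joint_torque': [0.001, -93.58, 3.667, -45.419, -0.049, 0.02, 0.0], 'position': [0.219, -0.638, 0.219], 'orientation': [[0.946, 0.325, -0.0], [0.325, -0.946, 0.001], [-0.0, -0.001, -1.0]], 'force': [-0.007, 0.775, 0.061], 'moment': [0.021, 0.061, -0.014], 'grip_force': 0.0, 'finger_gap': 0.094} 0.014
scene 57.60406687060288 276.30956905301065 205.3903869159498 [0.25451428 0.71360577 0.42999078] [[-0.911, -0.413, -0.021], [-0.15, 0.379, -0.913], [0.385, -0.828, -0.407]]
top 54.746117987427574 283.4165980921854 206.02568539267793 [0.49092665 0.02716399 0.92663688] [[0.013, -1.0, 0.005], [-0.997, -0.014, -0.075], [0.075, -0.004, -0.997]]
```

View pics/top0.png

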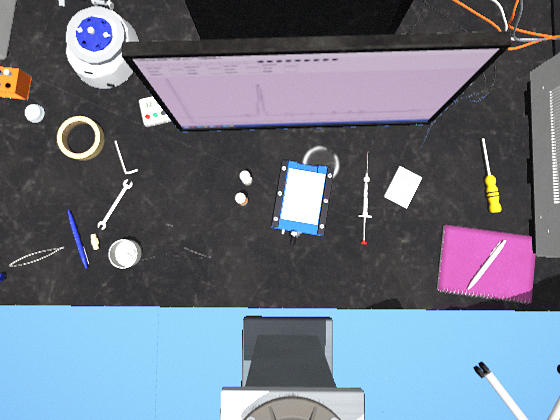

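View pics/scene0.png

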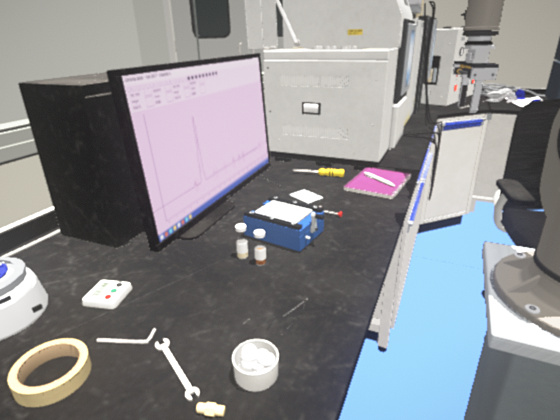

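The top view shows the block at about px (303,198). Its front is at (299,235) with the catch peg near (294,238), and its rear is at (312,161) near a cable ring. The vials are at (246,177) and (241,199), the syringe is on the column at 366, and the monitor's lower edge is at row 128.

```bash
cat > h.py <<'E'
import numpy as np,cv2
from rig import env
def foc(f): return 210/np.tan(np.radians(f["vertical_fov"]/2))
def ray(f,u,v):
    d=f["R"].T@np.array([(u-f["cx"])/foc(f),(v-f["cy"])/foc(f),1.]); return -f["R"].T@f["t"],d
def onz(f,u,v,z):
    c,d=ray(f,u,v); return c+d*(z-c[2])/d[2]
def proj(f,X):
    p=f["R"]@np.asarray(X)+f["t"]; return foc(f)*p[:2]/p[2]+[f["cx"],f["cy"]]
def tri(f1,p1,f2,p2):
    A=[];b=[]
    for f,p in((f1,p1),(f2,p2)):
        c,d=ray(f,*p);d=d/np.linalg.norm(d);M=np.eye(3)-np.outer(d,d);A.append(M);b.append(M@c)
    return np.linalg.lstsq(np.vstack(A),np.hstack(b),rcond=None)[0]
E
python3 - <<'E'
from h import *;import pickle
t=pickle.load(open("top0.pkl","rb"))
im=t["color"][:,:,::-1]
hsv=cv2.cvtColor(im,cv2.COLOR_BGR2HSV);m=cv2.inRange(hsv,(95,90,40),(125,255,255));m[:150]=0;m[250:]=0;m[:,:265]=0;m[:,345:]=0
n=np.argwhere(m)[:,::-1].astype(np.float32);r=cv2.minAreaRect(n);print(r)
for p in cv2.boxPoints(r):print(p,onz(t,*p,.055).round(4))
for p in [(294,238),(246,177),(241,199),(366,182)]:print(p,onz(t,*p,.07).round(4))
for p in [(180,130),(430,123)]:print("mon",onz(t,*p,0).round(3),onz(t,*p,.1).round(3))
print(proj(t,[.6,.6,0]))
w=env.grab_frame("wrist");s=env.get_state();Rt=s["orientation"];c=-w["R"].T@w["t"]
print("cam in tool",(Rt.T@(c-s["position"])).round(4),(Rt.T@w["R"].T).round(3).tolist(),w["vertical_fov"],w["cx"],w["cy"])
cv2.imwrite("pics/tc.png",cv2.resize(im[150:250,220:350],None,fx=6,fy=6,interpolation=cv2.INTER_CUBIC)[:600])
E
```

```text
((302.40313720703125, 197.50048828125), (52.928855895996094, 70.0941162109375), 9.162346839904785)
[270.69574 227.8864 ] [0.5093 0.05   0.055 ]
[281.857  158.6866] [0.6599 0.028  0.055 ]
[334.11053 167.11458] [ 0.6429 -0.0857  0.055 ]
[322.94928 236.31438] [ 0.4927 -0.0623  0.055 ]
(294, 238) [4.883e-01 2.000e-04 7.000e-02]
(246, 177) [0.6164 0.1038 0.07  ]
(241, 199) [0.5693 0.1135 0.07  ]
(366, 182) [ 0.6093 -0.1519  0.07  ]
mon [0.734 0.265 0.   ] [0.708 0.24  0.1  ]
mon [ 0.76  -0.316  0.   ] [ 0.731 -0.279  0.1  ]
[ 31.95211598 185.57288291]
cam in tool [ 0.0862 -0.     -0.1646] [[0.001, -0.957, -0.289], [1.0, 0.001, -0.0], [0.001, -0.289, 0.957]] 58.00283753831584 281.6974409276548 212.58218989765007
```

View pics/tc.png

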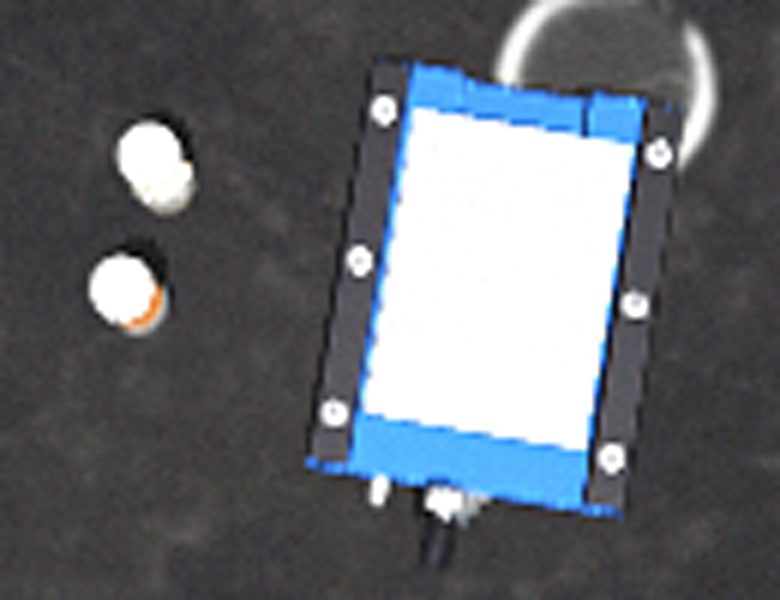

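The block reads as centred near (0.576,-0.018) with yaw about -8.6°. The plate starts roughly 19 mm behind the lip, and the peg points nearly up. I'll move over the block with tool x, the camera side, toward the robot.

```bash
cat >> h.py <<'E'
from scipy.spatial.transform import Rotation as Ro
def down(yaw): # tool-x heading yaw deg, z down
    a=np.radians(yaw);x=np.array([np.cos(a),np.sin(a),0]);z=np.array([0,0,-1.]);return np.c_[x,np.cross(z,x),z]
def goto(p,yaw):
    s=env.get_state();R=np.array(s["orientation"]);
    print("t",s["time"],"shift cm",(R.T@(np.array(p)-s["position"])*100).round(2),"rotvec",Ro.from_matrix(R.T@down(yaw)).as_rotvec().round(3),"F",np.round(s["force"],1))
E
python3 -c "
from h import *
goto([.3,-.5,.32],60);goto([.58,-.015,.30],171.4)"
```

```text
t 0.15 shift cm [ 12.13 -10.44 -10.1 ] rotvec [-0.001 -0.    -0.716] F [-0.6 -0.5 -0.5]
t 0.15 shift cm [ 54.37 -47.22  -8.06] rotvec [-0.000e+00 -1.000e-03 -2.661e+00] F [-0.6 -0.5 -0.5]
```

Request:
move_arm(
  motion=[
    [100,1,-1,-5,0,0,-0.15],
    [100,4,-4,-9,0,0,-0.3],
    [100,8,-7,-10,0,0,-0.45],
    [100,12,-10.4,-10,0,0,-0.6],
    [100,16,-14,-10,0,0,-0.75],
  ],
)

```text
time: 0.78
position: [0.3257, -0.4525, 0.3195]
orientation: [[0.466, 0.885, -0.0], [0.885, -0.466, -0.0], [-0.0, 0.0, -1.0]]
force: [0.5, -0.4, -0.1]
finger_gap: 0.0943
grip_force: 0.0
```

```bash
python3 -c "
from h import *
goto([.58,-.015,.30],171.4);print(env.get_state()['position'])"
```

```text
t 0.775 shift cm [50.56  2.09  1.94] rotvec [-0.     0.    -1.906] F [ 0.5 -0.4 -0.1]
[ 0.32568505 -0.452455    0.31949134]
```

Request:
move_arm(
  motion=[
    [100,5,0.2,0,0,0,-0.16],
    [100,10,0.4,0.4,0,0,-0.32],
    [100,15,0.6,0.6,0,0,-0.48],
    [100,20,0.8,0.8,0,0,-0.64],
    [100,25,1,1,0,0,-0.8],
  ],
)

```text
time: 1.4
position: [0.452, -0.2367, 0.3094]
orientation: [[-0.31, 0.951, -0.0], [0.951, 0.31, -0.0], [-0.0, -0.0, -1.0]]
force: [0.7, -1.2, -0.6]
finger_gap: 0.0938
grip_force: 0.0
```

```bash
python3 -c "
from h import *
goto([.58,-.015,.30],171.4);print(env.get_state()['position'])"
```

```text
t 1.4 shift cm [17.11 19.04  0.94] rotvec [-0.     0.    -1.106] F [ 0.7 -1.2 -0.6]
[ 0.45202964 -0.23666693  0.3094392 ]
```

Request:
move_arm(
  motion=[
    [100,3,3,0.2,0,0,-0.17],
    [100,6,6.5,0.4,0,0,-0.34],
    [100,9,10,0.6,0,0,-0.5],
    [100,12,13,0.7,0,0,-0.67],
    [100,15,16.5,0.9,0,0,-0.84],
  ],
)

```text
time: 2.02
position: [0.5633, -0.0439, 0.3005]
orientation: [[-0.915, 0.404, -0.0], [0.404, 0.915, -0.0], [-0.0, -0.0, -1.0]]
force: [0.8, -0.1, -0.0]
finger_gap: 0.0939
grip_force: 0.0
```

```bash
python3 -c "
from h import *
goto([.58,-.015,.30],171.4);print(env.get_state()['position'])"
```

```text
t 2.025 shift cm [-0.36  3.32  0.05] rotvec [-0.     0.    -0.266] F [ 0.8 -0.1 -0. ]
[ 0.56331237 -0.0439072   0.30048772]
```

Request:
move_arm(
  motion=[
    [100,-0.2,1.7,0,0,0,-0.14],
    [100,-0.4,3.3,0,0,0,-0.266],
    [100,-0.4,3.3,0,0,0,-0.266],
    [100,-0.4,3.3,0,0,0,-0.266],
  ],
)

```text
time: 2.52
position: [0.5798, -0.0173, 0.3003]
orientation: [[-0.987, 0.158, -0.0], [0.158, 0.987, -0.0], [0.0, -0.0, -1.0]]
force: [-0.4, -0.2, -0.5]
finger_gap: 0.0938
grip_force: 0.0
```

```bash
python3 - <<'E'
from h import *;import pickle
w=env.grab_frame("wrist");pickle.dump(w,open("w1.pkl","wb"));cv2.imwrite("pics/w1.png",cv2.resize(w["color"][:,:,::-1],(800,600),interpolation=cv2.INTER_CUBIC))
s=env.get_state();print(s["position"],s["joints"])
E
```

```text
[ 0.57975855 -0.01736645  0.30044021] [ 26.884294    15.55250814 -38.25138914  96.91305068  10.12567579
  71.05251586  67.27880111]
```

View pics/w1.png

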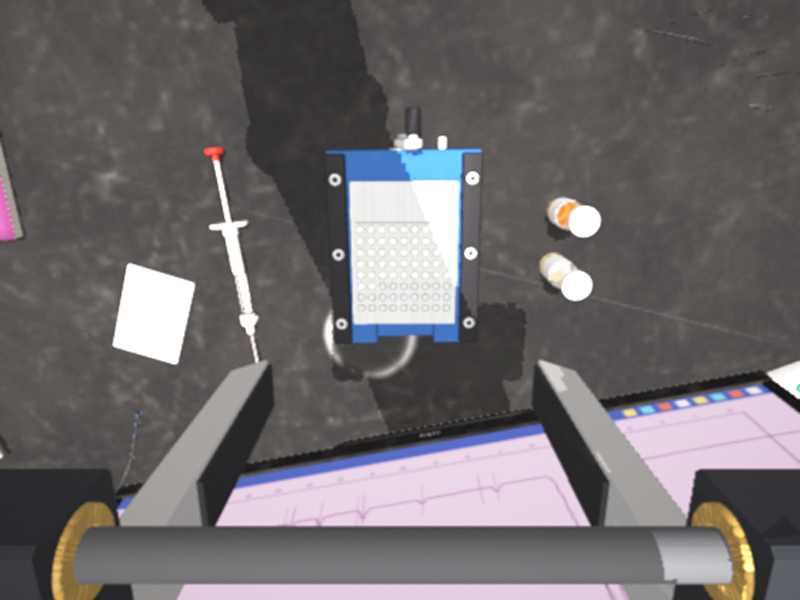

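The wrist view has the robot side at the top. The block's front edge runs (327,151)-(481,150) and its rear edge (334,342)-(474,342). The plate spans rows 181 to 325, and the peg is at (414,108-140), nearly upright and slightly right in the picture (robot's left). The vials are at (580,220) and (573,285), the syringe is at the left, and the monitor lies beyond row 400.

```bash
python3 - <<'E'
from h import *;import pickle
w=pickle.load(open("w1.pkl","rb"))
P=lambda u,v,z:onz(w,u*.7,v*.7,z)
fl=P(481,150,.055);fr=P(327,151,.055);rl=P(474,343,.055);rr=P(334,343,.055)
print("front",fl.round(4),fr.round(4),"w",np.linalg.norm(fl-fr));print("rear",rl.round(4),rr.round(4),np.linalg.norm(rl-rr))
fm=(fl+fr)/2;rm=(rl+rr)/2;d=rm-fm;print("mid",fm.round(4),rm.round(4),"L",np.linalg.norm(d),"yaw",np.degrees(np.arctan2(d[1],d[0])))
# plate mask check and edges
yaw=np.arctan2(d[1],d[0]);ex=np.array([np.cos(yaw),np.sin(yaw),0]);ey=np.array([-ex[1],ex[0],0])
for n,p in dict(pfl=(461,180,.061),pfr=(349,182,.061),prl=(457,324,.061),prr=(351,326,.061),pegtip=(414,108,.073),pegbase=(414,138,.073),vial1=(584,221,.074),vial2=(576,285,.074)).items():
    X=P(*p);print(n,X.round(4),"rel lip mm",((X-fm)@ex*1000).round(1),((X-fm)@ey*1000).round(1))
E
```

```text
front [0.5132 0.0522 0.055 ] [ 0.4963 -0.0588  0.055 ] w 0.11229297738450732
rear [0.6617 0.0293 0.055 ] [ 0.6439 -0.0826  0.055 ] 0.11326683501711547
mid [ 0.5047 -0.0033  0.055 ] [ 0.6528 -0.0267  0.055 ] L 0.14987504061514612 yaw -8.988554307828574
pfl [0.5316 0.0346 0.061 ] rel lip mm 20.6 41.6
pfr [ 0.5202 -0.0464  0.061 ] rel lip mm 22.0 -40.2
prl [0.6413 0.0174 0.061 ] rel lip mm 131.6 41.8
prr [ 0.6298 -0.0654  0.061 ] rel lip mm 133.2 -41.9
pegtip [0.4779 0.0078 0.073 ] rel lip mm -28.2 6.8
pegbase [0.4973 0.0049 0.073 ] rel lip mm -8.6 6.9
vial1 [0.5732 0.1173 0.074 ] rel lip mm 48.8 129.8
vial2 [0.6201 0.1085 0.074 ] rel lip mm 96.5 128.4
```

All sizes check: 113 x 150 mm block, 110.5 x 82 mm plate, peg at y = +7 mm (0.19 rad). Now the catch: closed fingers, in front of the face, on the right of the peg.

```bash
cat >> h.py <<'E'
YAW=-9.;a=np.radians(YAW);EX=np.array([np.cos(a),np.sin(a),0]);EY=np.array([-EX[1],EX[0],0]);LIP=np.array([.5047,-.0033,0])
def rel(x,y,tip): # mm from lip, tip height mm -> TCP
    return LIP+EX*x/1e3+EY*y/1e3+[0,0,tip/1e3+env.nose_length]
def here():
    s=env.get_state();d=np.array(s["position"])-LIP;print("t %.2f rel x %.1f y %.1f tip %.1f"%(s["time"],d@EX*1e3,d@EY*1e3,(d[2]-env.nose_length)*1e3),"F",np.round(s["force"],1))
E
python3 -c "
from h import *
here();goto(rel(-22,-20,105),171)"
```

```text
t 2.58 rel x 76.3 y -2.2 tip 286.4 F [-0.4 -0.5  0.1]
t 2.575 shift cm [ 9.83 -1.79 18.15] rotvec [-0.    -0.    -0.001] F [-0.4 -0.5  0.1]
```

Request:
move_arm(
  motion=[
    [0,3,-0.6,3,0,0,0],
    [0,6,-1.2,7,0,0,0],
    [0,9,-1.8,12,0,0,0],
    [0,9.8,-1.8,16,0,0,0],
    [0,9.8,-1.8,18.1,0,0,0],
  ],
)

```text
time: 3.2
position: [0.4788, -0.0201, 0.118]
orientation: [[-0.988, 0.157, -0.002], [0.157, 0.988, -0.001], [0.002, -0.001, -1.0]]
force: [0.6, -0.0, 0.4]
finger_gap: 0.0474
grip_force: 0.0
```

Request:
move_arm(
  motion=[
    [0,0,0,0,0,0,0],
    [0,0,0,0,0,0,0],
    [0,0,0,0,0,0,0],
  ],
)

```text
time: 3.58
position: [0.4811, -0.0193, 0.1205]
orientation: [[-0.988, 0.155, 0.002], [0.155, 0.988, -0.0], [-0.002, -0.0, -1.0]]
force: [-0.6, 0.4, 0.6]
finger_gap: 0.0177
grip_force: 0.0
```

```bash
python3 - <<'E'
from h import *
here();w=env.grab_frame("wrist");cv2.imwrite("pics/w2.png",w["color"][:,:,::-1]);print(env.get_state()["finger_gap"])
for p in [rel(-22,-20,-14+105),LIP+[0,0,.055]]:print(proj(w,p))
E
```

```text
t 3.58 rel x -20.8 y -19.5 tip 106.5 F [-0.6  0.4  0.6]
0.012945254071015223
[279.07718067 263.56312373]
[309.7970097  262.45617129]
```

View pics/w2.png

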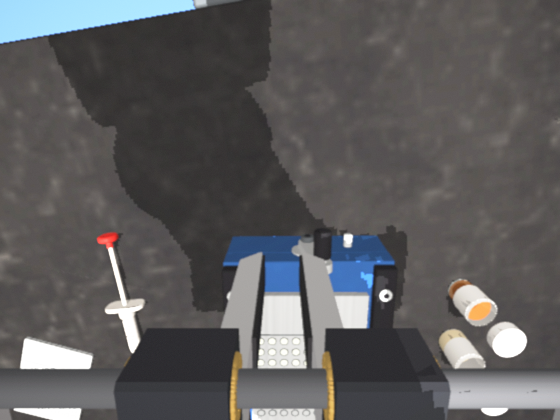

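The fingers are nearly shut and sit to the right of the peg (peg at px (322,240), finger tips at columns 250-315). I'll finish closing, check that the gap is shut, then go down.

Request:
move_arm(
  motion=[
    [0,0.1,-0.2,0,0,0,0],
    [0,0.1,-0.2,0,0,0,0],
    [0,0.1,-0.2,2,0,0,0],
    [0,0.1,-0.2,4,0,0,0],
    [0,0.1,-0.2,5.2,0,0,0],
  ],
)

```text
time: 4.25
position: [0.4789, -0.021, 0.0668]
orientation: [[-0.988, 0.154, -0.001], [0.154, 0.988, 0.0], [0.001, 0.0, -1.0]]
force: [0.8, -0.7, 0.8]
finger_gap: 0.0006
grip_force: 0.0
```

```bash
python3 -c "
from h import *
here();goto(rel(-22,13,54),171);print(env.get_state()['finger_gap'])"
```

```text
t 4.25 rel x -22.7 y -21.5 tip 52.8 F [ 0.8 -0.7  0.8]
t 4.25 shift cm [-0.08  3.45 -0.12] rotvec [ 0.    -0.001  0.002] F [ 0.8 -0.7  0.8]
0.0005684414176898615
```

Request:
move_arm(
  motion=[
    [0,0,0.6,0,0,0,0],
    [0,0,1.2,0,0,0,0],
    [0,0,1.8,0,0,0,0],
    [0,0,2.4,0,0,0,0],
    [0,0,2.8,0,0,0,0],
  ],
)

```text
time: 4.88
position: [0.4835, 0.0069, 0.0676]
orientation: [[-0.988, 0.154, 0.0], [0.154, 0.988, -0.0], [-0.0, -0.0, -1.0]]
force: [-0.6, -4.0, -1.2]
finger_gap: 0.0006
grip_force: 1.2
```

Request:
move_arm(
  motion=[
    [0,0,0.4,0,0,0,0],
    [0,0,0.7,0,0,0,0],
    [0,0,0.7,0,0,0,0],
  ],
)

```text
time: 5.25
position: [0.4847, 0.0141, 0.0676]
orientation: [[-0.988, 0.154, 0.0], [0.154, 0.988, 0.0], [-0.0, 0.0, -1.0]]
force: [0.7, 0.5, -1.0]
finger_gap: 0.0008
grip_force: 0.0
```

```bash
python3 -c "
from h import *
here();goto(rel(-22,10,75),171);goto(rel(-22,33,75),171)"
```

```text
t 5.25 rel x -22.4 y 14.0 tip 53.6 F [ 0.7  0.5 -1. ]
t 5.25 shift cm [-0.04 -0.4  -2.14] rotvec [0.    0.    0.003] F [ 0.7  0.5 -1. ]
t 5.25 shift cm [-0.05  1.9  -2.14] rotvec [0.    0.    0.003] F [ 0.7  0.5 -1. ]
```

Request:
move_arm(
  motion=[
    [0,0,-0.2,-1,0,0,0],
    [0,0,-0.2,-2.1,0,0,0],
    [0,0,1,-2.1,0,0,0],
    [0,0,2,-2.1,0,0,0],
    [0,0,2,-1.4,0,0,0],
  ],
)

```text
time: 5.88
position: [0.488, 0.0346, 0.0814]
orientation: [[-0.988, 0.153, 0.001], [0.153, 0.988, 0.0], [-0.001, 0.001, -1.0]]
force: [0.2, -0.6, -0.2]
finger_gap: 0.0001
grip_force: 0.0
```

Request:
move_arm(
  motion=[
    [0,0,0,0.6,0,0,0],
    [0,0,0,1.2,0,0,0],
    [0,0,0,1.8,0,0,0],
    [0,0,0,2.2,0,0,0],
    [0,0,0,2.4,0,0,0],
  ],
)

```text
time: 6.5
position: [0.4884, 0.04, 0.0577]
orientation: [[-0.989, 0.15, 0.002], [0.15, 0.989, 0.008], [-0.001, 0.008, -1.0]]
force: [-4.4, 37.1, 7.8]
finger_gap: 0.0003
grip_force: 15.6
```

```bash
python3 -c "
from h import *
here()"
```

```text
t 6.50 rel x -22.9 y 40.2 tip 43.7 F [-4.4 37.1  7.8]
```

The 37 N sideways force means the finger is wedged beside something rather than on top of it. I'll back off upward and look.

Request:
move_arm(
  motion=[
    [0,0,0,-1,0,0,0],
    [0,0,0,-4,0,0,0],
    [0,3,0,-8,0,0,0],
    [0,3,0,-8,0,0,0],
  ],
)

```text
time: 7.0
position: [0.4579, 0.0379, 0.1391]
orientation: [[-0.988, 0.154, 0.003], [0.154, 0.988, -0.001], [-0.003, -0.001, -1.0]]
force: [0.4, 0.2, 0.2]
finger_gap: 0.0006
grip_force: 0.0
```

```bash
python3 - <<'E'
from h import *;import pickle
here();w=env.grab_frame("wrist");pickle.dump(w,open("w3.pkl","wb"));t=env.grab_frame("scene");pickle.dump(t,open("s3.pkl","wb"))
A=cv2.resize(w["color"][150:400,150:450,::-1],(480,400),interpolation=cv2.INTER_CUBIC)
B=cv2.resize(t["color"][190:270,225:350,::-1],None,fx=5,fy=5,interpolation=cv2.INTER_CUBIC)[:, 300:620]
cv2.imwrite("pics/c3.png",np.hstack([A,B]));print(A.shape,B.shape)
E
```

```text
t 7.00 rel x -52.7 y 33.3 tip 125.1 F [0.4 0.2 0.2]
(400, 480, 3) (400, 320, 3)
```

View pics/c3.png

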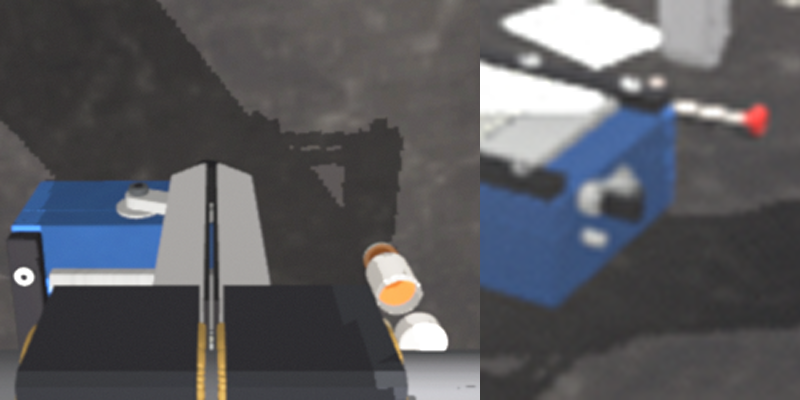

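The scene crop (right) shows the black peg at px about (313,231). I'll compare that with projections for a range of catch angles.

```bash
python3 - <<'E'
from h import *;import pickle
s=pickle.load(open("s3.pkl","rb"))
for th in np.arange(0,1.6,.2):
    q=lambda x:proj(s,LIP+EX*x+EY*.036*np.sin(th)+[0,0,.037+.036*np.cos(th)]).round(1)
    print(round(th,1),"peg base,mid,tip",q(-.010),q(-.019),q(-.028))
h=s["color"].astype(int).sum(2)[215:245,295:325]
print("screw",proj(s,LIP+[0,0,.037]-EX*.007),"lip corners",proj(s,LIP+EY*.057+[0,0,.055]),proj(s,LIP+EY*.057),proj(s,LIP-EY*.057+[0,0,.055]))
m=(h<130).astype(np.uint8);n,l,st,c=cv2.connectedComponentsWithStats(m);print(st[1:].tolist(),(c[1:]+[295,215]).round(1))
E
```

```text
0.0 peg base,mid,tip [315.  214.1] [318.6 215. ] [322.4 215.9]
0.2 peg base,mid,tip [313.4 215.6] [317.1 216.6] [320.8 217.5]
0.4 peg base,mid,tip [311.8 217.7] [315.6 218.7] [319.3 219.6]
0.6 peg base,mid,tip [310.4 220.3] [314.1 221.2] [317.9 222.2]
0.8 peg base,mid,tip [309.1 223.2] [312.9 224.2] [316.6 225.2]
1.0 peg base,mid,tip [308.1 226.4] [311.8 227.4] [315.6 228.4]
1.2 peg base,mid,tip [307.3 229.6] [311.  230.7] [314.8 231.7]
1.4 peg base,mid,tip [306.8 232.9] [310.5 233.9] [314.3 235. ]
screw [313.43211238 228.49908449] lip corners [297.65929335 230.8553869 ] [297.62305396 253.50221219] [322.6116378  211.14193648]
[] []
```

Request:
move_arm(
  motion=[
    [0,1,-2,0,0,0,0],
    [0,1,-5,0,0,0,0],
    [0,1,-7,0,0,0,0],
    [0,1,-7,0,0,0,0],
  ],
)

```text
time: 7.6
position: [0.437, -0.0309, 0.1363]
orientation: [[-0.988, 0.157, -0.002], [0.157, 0.988, 0.0], [0.002, 0.0, -1.0]]
force: [-0.5, 0.4, -0.2]
finger_gap: 0.0001
grip_force: 0.0
```

```bash
python3 - <<'E'
from h import *;import pickle
here();w=env.grab_frame("wrist");pickle.dump(w,open("w4.pkl","wb"))
print(proj(w,LIP+[0,0,.055]))
cv2.imwrite("pics/w4.png",cv2.resize(w["color"][180:330,250:450,::-1],None,fx=4,fy=4,interpolation=cv2.INTER_CUBIC))
for th in (1.,1.2,1.4,1.57):
    print(th,[proj(w,LIP+EX*x+EY*.036*np.sin(th)+[0,0,.037+.036*np.cos(th)]).round(1).tolist() for x in (-.01,-.028)])
E
```

```text
t 7.60 rel x -62.6 y -37.9 tip 122.3 F [-0.5  0.4 -0.2]
[332.18606471 306.38935269]
1.0 [[375.0, 295.1], [376.8, 272.4]]
1.2 [[377.3, 290.8], [379.1, 268.5]]
1.4 [[377.7, 286.4], [379.4, 264.5]]
1.57 [[376.4, 282.7], [378.1, 261.1]]
```

View pics/w4.png

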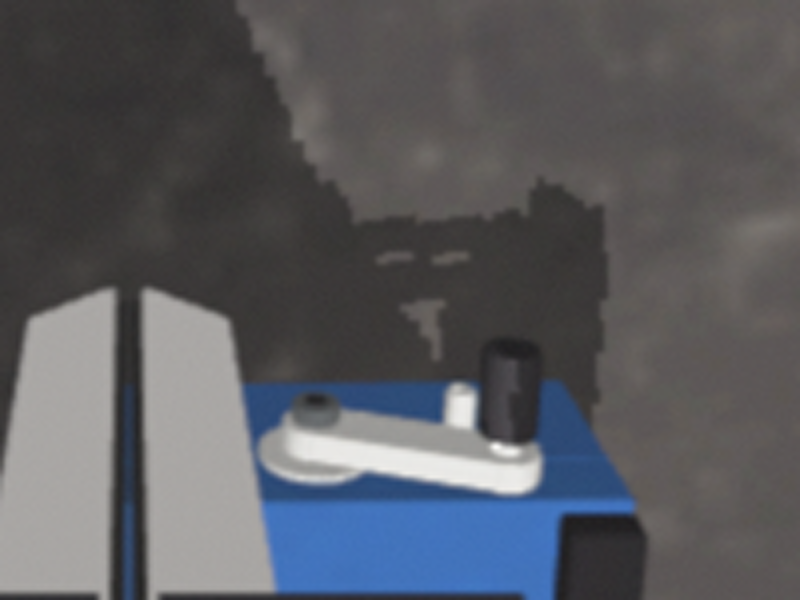

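The crop shows the bar almost level. The peg is at about (34,49) mm in the y,z plane, so about 1.25 rad. The fingertips are bevelled and had slid down the peg's left side. I'll press again, centred on the peg.

```bash
python3 -c "
from h import *
here();goto(rel(-20.5,33,80),171);goto(rel(-20.5,33,60),171)"
```

```text
t 7.65 rel x -62.5 y -36.8 tip 122.5 F [-0.2  0.8 -0.5]
t 7.65 shift cm [-4.21  6.97  4.25] rotvec [ 0.001 -0.002  0.001] F [-0.2  0.8 -0.5]
t 7.65 shift cm [-4.21  6.97  6.25] rotvec [ 0.001 -0.002  0.001] F [-0.2  0.8 -0.5]
```

Request:
move_arm(
  motion=[
    [0,-1,3,0,0,0,0],
    [0,-4.2,7,1,0,0,0],
    [0,-4.2,7,3,0,0,0],
    [0,-4.2,7,5.5,0,0,0],
    [0,-4.2,7,6.2,0,0,0],
  ],
)

```text
time: 8.28
position: [0.4888, 0.0342, 0.0738]
orientation: [[-0.988, 0.153, -0.003], [0.153, 0.988, 0.001], [0.003, 0.0, -1.0]]
force: [-0.4, 0.2, 0.6]
finger_gap: 0.0004
grip_force: 0.0
```

Request:
move_arm(
  motion=[
    [0,0,0,0.3,0,0,0],
    [0,0,0,0.6,0,0,0],
    [0,0,0,0.9,0,0,0],
    [0,0,0,1.1,0,0,0],
  ],
)

```text
time: 8.78
position: [0.49, 0.0332, 0.0648]
orientation: [[-0.988, 0.154, 0.001], [0.154, 0.988, 0.0], [-0.001, 0.0, -1.0]]
force: [0.5, 2.2, 1.1]
finger_gap: 0.0007
grip_force: 0.7
```

```bash
python3 -c "
from h import *
here()"
```

```text
t 8.78 rel x -20.2 y 33.7 tip 50.8 F [0.5 2.2 1.1]
```

Request:
move_arm(
  motion=[
    [0,0,0,-0.7,0,0,0],
    [0,0,-0.4,-0.8,0,0,0],
    [0,0,-0.8,-0.5,0,0,0],
    [0,0,-0.8,-0.2,0,0,0],
    [0,0,-0.8,0,0,0,0],
  ],
)

```text
time: 9.4
position: [0.4883, 0.0251, 0.0641]
orientation: [[-0.988, 0.154, -0.0], [0.154, 0.988, 0.0], [0.0, 0.0, -1.0]]
force: [-0.2, -0.2, -0.1]
finger_gap: 0.0009
grip_force: 0.0
```

Request:
move_arm(
  motion=[
    [0,0,0,0.2,0,0,0],
    [0,0,0,0.4,0,0,0],
    [0,0,0,0.6,0,0,0],
  ],
)

```text
time: 9.78
position: [0.4884, 0.0252, 0.0584]
orientation: [[-0.988, 0.154, 0.0], [0.154, 0.988, 0.0], [-0.0, 0.0, -1.0]]
force: [0.3, -0.5, 0.7]
finger_gap: 0.0003
grip_force: 0.4
```

```bash
python3 -c "
from h import *
here()"
```

```text
t 9.78 rel x -20.5 y 25.6 tip 44.4 F [ 0.3 -0.5  0.7]
```

Request:
move_arm(
  motion=[
    [0,0,0,0.2,0,0,0],
    [0,0,0.2,0.2,0,0,0],
    [0,0,0.4,0.2,0,0,0],
    [0,0,0.5,0.2,0,0,0],
  ],
)

```text
time: 10.28
position: [0.4893, 0.0303, 0.0566]
orientation: [[-0.988, 0.154, 0.0], [0.154, 0.988, 0.0], [-0.0, 0.0, -1.0]]
force: [-0.1, -3.6, 2.3]
finger_gap: 0.0008
grip_force: 1.2
```

```bash
python3 -c "
from h import *
here()"
```

```text
t 10.28 rel x -20.5 y 30.8 tip 42.6 F [-0.1 -3.6  2.3]
```

Request:
move_arm(
  motion=[
    [0,0,0.15,0,0,0,0],
    [0,0,0.3,0,0,0,0],
    [0,0,0.3,0,0,0,0],
  ],
)

```text
time: 10.65
position: [0.4898, 0.0333, 0.0566]
orientation: [[-0.988, 0.154, 0.0], [0.154, 0.988, 0.0], [-0.0, 0.0, -1.0]]
force: [-0.4, -1.8, 3.4]
finger_gap: 0.0005
grip_force: 2.0
```

```bash
python3 -c "
from h import *
here()"
```

```text
t 10.65 rel x -20.5 y 33.8 tip 42.6 F [-0.4 -1.8  3.4]
```

Request:
move_arm(
  motion=[
    [0,0,0.15,0,0,0,0],
    [0,0,0.15,0.1,0,0,0],
    [0,0,0.15,0.15,0,0,0],
  ],
)

```text
time: 11.02
position: [0.4902, 0.0346, 0.0556]
orientation: [[-0.988, 0.154, 0.001], [0.154, 0.988, -0.0], [-0.001, -0.0, -1.0]]
force: [-4.8, -4.3, 24.5]
finger_gap: 0.0003
grip_force: 12.1
```

```bash
python3 -c "
from h import *
here()"
```

```text
t 11.03 rel x -20.2 y 35.2 tip 41.6 F [-4.8 -4.3 24.5]
```

The force on the tool is 24.5 N upward, so the catch is against its stop. I'll raise, then check the catch on the way to the rear.

Request:
move_arm(
  motion=[
    [0,0,0,-1,0,0,0],
    [0,0,-1,-5,0,0,0],
    [0,-3,-2,-10,0,0,0],
    [0,-7,-3,-13,0,0,0],
    [0,-9.5,-3.5,-13,0,0,0],
  ],
)

```text
time: 11.65
position: [0.581, -0.0153, 0.1878]
orientation: [[-0.988, 0.155, 0.004], [0.155, 0.988, 0.0], [-0.004, 0.001, -1.0]]
force: [0.2, -1.3, -1.3]
finger_gap: 0.0002
grip_force: 0.0
```

Request:
move_arm(
  motion=[
    [0,0,0,0,0,0,0],
  ],
)

```text
time: 11.78
position: [0.5793, -0.0149, 0.1849]
orientation: [[-0.988, 0.155, 0.0], [0.155, 0.988, 0.001], [-0.0, 0.001, -1.0]]
force: [-0.0, 0.1, 0.6]
finger_gap: 0.0005
grip_force: 0.0
```

```bash
python3 - <<'E'
from h import *;import pickle
here();w=env.grab_frame("wrist");pickle.dump(w,open("w5.pkl","wb"))
cv2.imwrite("pics/w5.png",w["color"][:,:,::-1])
for th in (1.2,1.4,1.57):
    print(th,[proj(w,LIP+EX*x+EY*.036*np.sin(th)+[0,0,.037+.036*np.cos(th)]).round(1).tolist() for x in (-.01,-.028)])
print(proj(w,rel(131.8,0,61-14)),proj(w,rel(21.3,0,61-14)))
E
```

```text
t 11.78 rel x 75.5 y 0.2 tip 170.9 F [-0.   0.1  0.6]
1.2 [[324.7, 95.2], [325.5, 69.8]]
1.4 [[326.2, 95.2], [327.0, 70.4]]
1.57 [[326.0, 95.3], [326.8, 71.0]]
[280.11519944 272.6074771 ] [280.20179612 138.57195262]
```

View pics/w5.png

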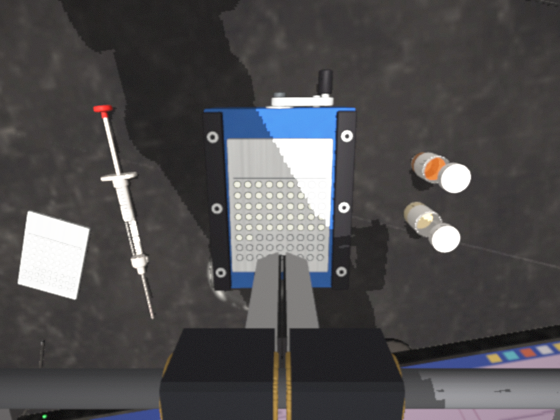

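The bar is level (row 100), with the peg at (326,83). The plate has not moved, with its edges at rows 138 and 272. Before going behind the plate, I'll check the monitor clearance by two-view triangulation.

```bash
python3 - <<'E'
from h import *;import pickle
t=pickle.load(open("top0.pkl","rb"));s=pickle.load(open("scene0.pkl","rb"))
for n,a,b in(("BL",(181,130),(157,248)),("BR",(427,124),(273,165)),("TL",(126,56),(118,82)),("TR",(512,40),(262,54))):
    X=tri(t,a,s,b);print(n,X.round(3),((X-LIP)@EX).round(3),proj(t,X)-a,proj(s,X)-b)
goto(rel(147,0,130),171);goto(rel(147,0,48),171)
E
```

```text
BL [0.717 0.246 0.073] 0.171 [-0.47131227 -0.70607633] [0.95372168 0.18738533]
BR [ 0.732 -0.285  0.072] 0.268 [0.82116398 2.15840741] [-1.62822164 -0.16913341]
TL [0.741 0.248 0.369] 0.194 [1.11243425 1.24600494] [-1.34562871 -0.65423544]
TR [ 0.761 -0.291  0.385] 0.298 [1.54683479 4.33057499] [-2.2678368  -0.43582205]
t 11.825 shift cm [-7.28 -0.08  4.05] rotvec [ 0.001 -0.001  0.002] F [-0.8  0.  -0.8]
t 11.825 shift cm [-7.28 -0.09 12.25] rotvec [ 0.001 -0.001  0.002] F [-0.8  0.  -0.8]
```

Clearance to the monitor is about 25 mm, which is enough. I'll go behind the plate and down into the slot.

Request:
move_arm(
  motion=[
    [0,-3,0,0,0,0,0],
    [0,-6,0,1,0,0,0],
    [0,-7.2,0,3,0,0,0],
    [0,-7.2,0,6,0,0,0],
    [0,-7.2,0,8,0,0,0],
  ],
)

```text
time: 12.45
position: [0.6482, -0.025, 0.1035]
orientation: [[-0.988, 0.153, -0.002], [0.153, 0.988, 0.001], [0.002, 0.0, -1.0]]
force: [0.3, -0.4, 0.4]
finger_gap: 0.0005
grip_force: 0.0
```

```bash
python3 - <<'E'
from h import *
here();goto(rel(146,0,48),171)
E
```

```text
t 12.45 rel x 145.1 y 1.0 tip 89.5 F [ 0.3 -0.4  0.4]
t 12.45 shift cm [-0.1  -0.1   4.15] rotvec [ 0.    -0.002  0.003] F [ 0.3 -0.4  0.4]
```

Request:
move_arm(
  motion=[
    [0,-0.2,-0.1,0.5,0,0,0],
    [0,-0.2,-0.1,2,0,0,0],
    [0,-0.2,-0.1,3.2,0,0,0],
    [0,-0.2,-0.1,4.1,0,0,0],
    [0,-0.2,-0.1,4.1,0,0,0],
  ],
)

```text
time: 13.08
position: [0.6509, -0.027, 0.0634]
orientation: [[-0.988, 0.154, -0.001], [0.154, 0.988, 0.0], [0.001, -0.0, -1.0]]
force: [0.3, 0.3, -0.1]
finger_gap: 0.0004
grip_force: 0.0
```

```bash
python3 - <<'E'
from h import *
here()
E
```

```text
t 13.07 rel x 148.2 y -0.5 tip 49.4 F [ 0.3  0.3 -0.1]
```

Request:
move_arm(
  motion=[
    [0,0.4,0,0,0,0,0],
    [0,0.8,0,0,0,0,0],
    [0,1.1,0,0,0,0,0],
    [0,1.4,0,0,0,0,0],
    [0,1.7,0,0,0,0,0],
  ],
)

```text
time: 13.7
position: [0.6349, -0.0245, 0.0644]
orientation: [[-0.988, 0.154, 0.001], [0.154, 0.988, 0.0], [-0.001, 0.0, -1.0]]
force: [3.9, -0.9, 2.7]
finger_gap: 0.0006
grip_force: 1.8
```

Request:
move_arm(
  motion=[
    [0,0.4,0,0,0,0,0],
    [0,0.8,0,0,0,0,0],
    [0,1.2,0,0,0,0,0],
    [0,1.6,0,0,0,0,0],
    [0,2,0,0,0,0,0],
  ],
)

```text
time: 14.32
position: [0.615, -0.0213, 0.0643]
orientation: [[-0.988, 0.154, 0.001], [0.154, 0.988, 0.0], [-0.001, 0.0, -1.0]]
force: [5.2, -0.2, 4.2]
finger_gap: 0.0006
grip_force: 2.6
```

```bash
python3 - <<'E'
from h import *
here()
t=env.grab_frame("top");w=env.grab_frame("wrist")
cv2.imwrite("pics/p6.png",np.hstack([cv2.resize(t["color"][150:250,250:350,::-1],(400,400),interpolation=cv2.INTER_CUBIC),cv2.resize(w["color"][:,80:500,::-1],(400,400))]))
E
```

```text
t 14.32 rel x 111.7 y -0.5 tip 50.3 F [ 5.2 -0.2  4.2]
```

View pics/p6.png

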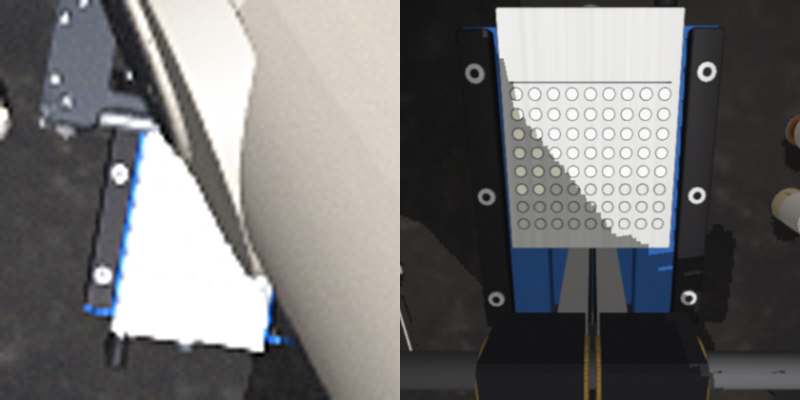

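The plate has reached past the lip: in the wrist view its front edge is at row 8, the lip at row 27, the engraved line at row 82 and the rear edge at row 247. I'll measure it.

```bash
cat >> h.py <<'E'
def plate():
    w=env.grab_frame("wrist");g=cv2.cvtColor(w["color"],cv2.COLOR_RGB2GRAY).astype(float)
    out=[]
    for y in (-25,-20,20,25):   # walk along the plate; strongest bright->dark step for front/rear
        xs=np.arange(-45,140,.25);v=np.array([proj(w,rel(x,y,61-14)-[0,0,0]) for x in xs])
        I=cv2.remap(g.astype(np.float32),v[:,:1].astype(np.float32),v[:,1:].astype(np.float32),1,borderMode=1)[:,0]
        d=np.convolve(I,np.r_[np.ones(6),-np.ones(6)],"same");ok=(v[:,1]>1)&(v[:,1]<330)
        fr=np.where(ok&(xs<60),d,-1e9).argmax();re=np.where(ok&(xs>60),-d,-1e9).argmax()
        out.append((xs[fr],xs[re]))
    print("front,rear per line",out)
E
python3 - <<'E'
from h import *
plate()
w=env.grab_frame("wrist");u=lambda c,r:onz(w,c*1.05-420+80,r*1.05,.061)
for p in [(497,8),(684,8),(513,247),(668,247),(590,82)]:
    X=u(*p)-LIP;print(p,(X@EX*1e3).round(1),(X@EY*1e3).round(1))
X=onz(w,(690-400)*1.05+80,27*1.05,.055)-LIP;print("lip",X@EX*1e3,X@EY*1e3)
E
```

```text
front,rear per line [(np.float64(-6.5), np.float64(102.5)), (np.float64(-6.5), np.float64(102.5)), (np.float64(-6.5), np.float64(102.5)), (np.float64(-6.5), np.float64(100.5))]
(497, 8) -6.2 -39.8
(684, 8) -6.4 38.3
(513, 247) 102.1 -39.7
(668, 247) 101.9 38.5
(590, 82) 23.1 -0.9
lip -0.13597805577171046 42.86964406508672
```

The front is 6.5 mm past the lip, with 18.3 mm to go.

Request:
move_arm(
  motion=[
    [0,0.4,0,0,0,0,0],
    [0,0.8,0,0,0,0,0],
    [0,1.1,0,0,0,0,0],
    [0,1.4,0,0,0,0,0],
    [0,1.6,0,0,0,0,0],
  ],
)

```text
time: 15.15
position: [0.5985, -0.0189, 0.0639]
orientation: [[-0.988, 0.154, -0.0], [0.154, 0.988, -0.0], [0.0, -0.0, -1.0]]
force: [3.1, -0.8, 0.5]
finger_gap: 0.0005
grip_force: 1.3
```

```bash
python3 -c "
from h import *
here();plate()"
```

```text
t 15.15 rel x 95.1 y -0.7 tip 49.9 F [ 3.1 -0.8  0.5]
front,rear per line [(np.float64(-22.5), np.float64(86.5)), (np.float64(-22.5), np.float64(86.5)), (np.float64(-22.5), np.float64(83.0)), (np.float64(-22.75), np.float64(84.25))]
```

Request:
move_arm(
  motion=[
    [0,0.1,0,0,0,0,0],
    [0,0.2,0,0,0,0,0],
    [0,0.2,0,0,0,0,0],
  ],
)

```text
time: 15.58
position: [0.5968, -0.0186, 0.0639]
orientation: [[-0.988, 0.154, -0.0], [0.154, 0.988, 0.0], [0.0, -0.0, -1.0]]
force: [2.4, -0.2, -0.1]
finger_gap: 0.0004
grip_force: 0.5
```

```bash
python3 -c "
from h import *
here();plate()"
```

```text
t 15.57 rel x 93.3 y -0.7 tip 49.9 F [ 2.4 -0.2 -0.1]
front,rear per line [(np.float64(-24.25), np.float64(84.75)), (np.float64(-24.25), np.float64(84.75)), (np.float64(-24.5), np.float64(80.5)), (np.float64(-24.5), np.float64(82.25))]
```

The overhang is about 24.5 mm. I'll back off rearward, then up, and check.

Request:
move_arm(
  motion=[
    [0,-0.8,0,0,0,0,0],
    [0,-2,0,0,0,0,0],
    [0,-3.2,0,0,0,0,0],
    [0,-3.5,0,-3,0,0,0],
    [0,-3.5,0,-8,0,0,0],
  ],
)

```text
time: 16.25
position: [0.6313, -0.0241, 0.1434]
orientation: [[-0.988, 0.154, -0.003], [0.154, 0.988, 0.001], [0.003, 0.0, -1.0]]
force: [0.7, 0.3, 0.1]
finger_gap: 0.0007
grip_force: 0.0
```

Request:
move_arm(
  motion=[
    [0,2,0,-5,0,0,0],
    [0,5,0,-9,0,0,0],
    [0,5.5,0,-11,0,0,0],
    [0,5.5,0,-11,0,0,0],
    [0,5.5,0,-11,0,0,0],
  ],
)

```text
time: 16.88
position: [0.5775, -0.0159, 0.2527]
orientation: [[-0.988, 0.155, -0.001], [0.155, 0.988, 0.0], [0.001, 0.0, -1.0]]
force: [0.4, -0.0, -1.1]
finger_gap: 0.0001
grip_force: 0.0
```

```bash
python3 - <<'E'
from h import *
here();plate();w=env.grab_frame("wrist")
cv2.imwrite("pics/end.png",w["color"][:,:,::-1])
E
```

```text
t 16.88 rel x 73.8 y -1.1 tip 238.7 F [ 0.4 -0.  -1.1]
front,rear per line [(np.float64(-24.75), np.float64(139.75)), (np.float64(-25.25), np.float64(85.0)), (np.float64(-25.5), np.float64(84.75)), (np.float64(-25.25), np.float64(139.75))]
```

View pics/end.png

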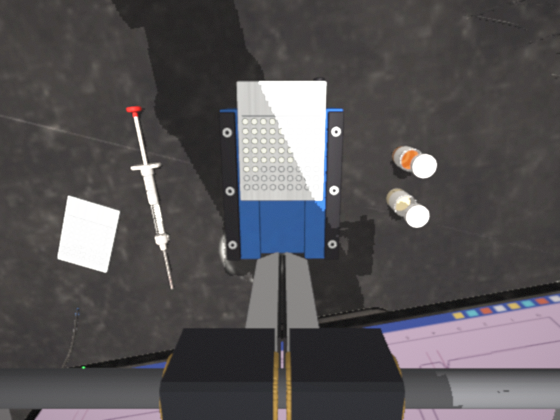

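The plate's front edge is at row 81 and the lip at row 110. The engraved line (row 115) and all the spots are still over the block, the overhang is 25 mm, and the vials and syringe have not moved. Handing in.

```bash
python3 -c "
from rig import env
print(env.sign_off())"
```

```text
the job is handed in; nothing more can be done
None
```

The job is handed in: the catch is turned fully down to the left against its stop, the plate lies flat with its front margin about 25 mm over the lip and all the spots still over the block, and the vials and syringe were not touched.

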